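# Clear the brush off the instrument case and hold its cover ready for the screws

## Task

Take the brush that lies across the open instrument case and lay it flat in the long compartment of the tool tray, either way round, without dropping it, and let go of it. Then pick up the aluminium cover by its handle and hold it level over the case, about 15 mm above the rim and without knocking it against the case, its three screw holes lined up over the three threaded holes below; finish while still holding it there, ready for a colleague to put in the screws. Leave everything else as it was.

Things in the scene. Friction and masses are not known exactly. Their poses are not given: they have to be found in the camera images.
- brush_mid (a point): Centre of the brush (half-way along, 7 mm above its underside). Flat brush 165 mm long along x, 14 mm high, z up, at first lying across the case's rim. Light wooden handle, 16 mm wide, from 82 mm behind this point to 30 mm ahead; then steel ferrule 22 mm and dark head 26 mm wide at the +x end. About 60 g. Grip it across the handle here; the case is hollow below it
- brush: The same brush; origin in the middle of its underside, 7 mm below brush_mid, same axes
- tray_slot (a point): Centre of the floor of the tray's long compartment, 4 mm above the table; x along it, z up. 222 mm long (x), 44 mm wide (y), walls 18 mm high from its floor, 4 mm thick. Both long walls are cut away over the middle 76 mm, so fingers can pass beside the brush: beyond lies bare table on +y, the empty middle bay on -y
- tray: Grey tool tray fixed to the table, 230 (x) x 150 (y) x 22 mm; origin in the middle of its underside. The long compartment runs along its +y side; along its -y side is a row of three bays 94 mm wide: the middle one 76 mm long and empty, the end ones hold a small black box (-x) and a steel weight (+x)
- case: Dark open-topped instrument case fixed to the table: 180 (x) x 120 (y) x 55 mm high, 4 mm walls; origin in the middle of its underside. Inside, three round aluminium bosses 18 mm across, flush with the rim, each with a threaded hole in a brass insert: one at the +x end, two at the -x end. Circuit parts inside stay below 30 mm above the table
- thread_a (a point): Mouth of the threaded hole of the single boss, middle of the case's +x end: at (72, 0, 55) mm in the case's frame, axes as the case
- thread_b (a point): Mouth of a threaded hole at the case's -x end, +y corner: at (-72, 44, 55) mm in the case's frame
- thread_c (a point): Mouth of a threaded hole at the case's -x end, -y corner: at (-72, -44, 55) mm in the case's frame
- cover_grip (a point): Centre of the cover's black handle bar, 35 mm above the plate's underside, over the plate's middle. Bar 84 mm long (cover's x), 14 mm wide (y), 14 mm high, on two steel posts, with 24 mm of free room between plate and bar. Grip it across y. z up
- cover: Aluminium plate 180 (x) x 120 (y) x 4 mm with the handle on top, about 0.3 kg, flat on the table at first; origin in the middle of its underside. One screw hole at its +x end, two and a rectangular window (33 x 57 mm) at its -x end. In place over the case, its middle and axes coincide with the case's in plan
- hole_a (a point): Single screw hole (12 mm diameter, as are all three) at the cover's +x end, on the plate's underside: (72, 0, 0) mm in the cover's frame. Belongs over thread_a
- hole_b (a point): Screw hole at the cover's -x end, +y side: (-72, 44, 0) mm. Belongs over thread_b
- hole_c (a point): Screw hole at the cover's -x end, -y side: (-72, -44, 0) mm. Belongs over thread_c
- weight: Bystander: steel cylinder 24 mm across, 28 mm high, standing in the tray's bay at the compartment's +x end; origin at its underside
- chipbox: Bystander: small black box 34 x 50 x 16 mm in the tray's bay at the -x end; origin at its underside
- spool: Bystander: steel bushing 34 mm across, 26 mm high, on the table; origin at its underside
- knobcap: Bystander: black control knob 30 mm across, 22 mm high, on the table; origin at its underside
- meter: Bystander: black multimeter 160 x 80 x 32 mm on the table's left; origin at its underside
- jar: Bystander: small jar 44 mm across, 50 mm high, at the far side; origin at its underside
- partsbin: Bystander: clear parts bin 90 x 70 x 35 mm at the far side; origin at its underside

How it is judged:
On the way, in this order (a step that is already met when the one before it is completed fails the run):
1. the brush lies flat in the long compartment, let go (x of brush_mid in the frame of tray_slot between -0.035 and 0.035 m and y of brush_mid in the frame of tray_slot between -0.02 and 0.02 m and z of brush_mid in the frame of tray_slot between 0 and 0.013 m and angle between brush_mid's own z axis and vertical below 0.12 rad and angle between the x axis of brush_mid and the x axis of tray_slot, either way round below 0.2 rad and contact force between the fingers and brush below 0.1 N and linear speed of brush below 0.03 m/s), for 0.2 s.
2. the cover is lifted off the table (height (world z) of cover above 0.04 m), for 0.2 s.
At the end, for the whole second after the job is handed in: Cover held still in the fingers, clear of the case: each hole within 5 mm sideways of its threaded hole and 5-28 mm above it, tilt under 0.08 rad. Brush flat and let go in the long compartment (within 35 mm along, 20 mm across, 0.2 rad, centre 13 mm up at most). Bystanders moved under 30 mm (all of step 1 and horizontal distance between hole_a and thread_a below 0.005 m and z of hole_a in the frame of thread_a between 0.005 and 0.028 m and horizontal distance between hole_b and thread_b below 0.005 m and z of hole_b in the frame of thread_b between 0.005 and 0.028 m and horizontal distance between hole_c and thread_c below 0.005 m and z of hole_c in the frame of thread_c between 0.005 and 0.028 m and angle between cover_grip's own z axis and vertical below 0.08 rad and linear speed of cover below 0.02 m/s and contact force between cover and case below 0.1 N and contact force between the fingers and cover above 1 N and not (distance of any of weight, chipbox, spool, knobcap, meter, jar, partsbin from where it was at the start of the episode above 0.03 m)); the arm keeps its last pose, push and grip.
It fails at once if the cover is knocked against or set down on the case (contact force between cover and case above 2 N).
It fails at once if the brush is dropped (falls faster than 0.9 m/s out of the fingers, about 40 mm) (linear speed of brush above 0.9 m/s and contact force between the fingers and brush below 0.05 N).
It fails at once if a bystander is moved more than 30 mm (distance of any of weight, chipbox, spool, knobcap, meter, jar, partsbin from where it was at the start of the episode above 0.03 m).
It also fails if it takes over 56 s, if anything falls off the work surface, if the arm or the gripper's body presses on something with over 40 N, if the wrist force passes 120 N, or if a joint passes its speed limit or range.

## Robot

A 7-joint arm with a two-finger parallel gripper is mounted at the origin on the work surface. World frame = base frame: x ahead of the robot, y to its left, z up, the work surface at z = 0. Lengths are in m, angles in rad, forces in N, time in s.
With the tool pointing down it reaches from about 0.425 to 0.925 m from the base axis. Payload 6.8 kg.
Tool frame: the origin (TCP) lies on the front face of the gripper's body, between the roots of the fingers; the fingertips stand 73 mm ahead of it and the grasp point (between the pads) lies 54 mm ahead of it (env.nose_length is the distance from the TCP to the fingertips, in m); z points along the fingers, y is the direction in which the jaws open and shut (so a half turn about z gives the same grasp; the last joint's range is limited). The gripper opens to 85 mm and grips with 20 to 120 N. Pads are 22 mm wide; open, the fingers measure 114 mm over their backs; the gripper's body (76 mm by 85 mm) begins 54 mm behind the grasp point. The pads swing forward as they close: fully open they stand 13 mm farther back than shut.
Start: joints at [1.047, 0.477, 0.022, 1.555, -0.011, 1.109, -0.083], TCP at [0.273, -0.617, 0.304] pointing down, gripper open.
Joint ranges: [-2.96, 2.96], [-0.34, 2.1], [-1.41, 1.46], [0.24, 2.44], [-1.37, 4.51], [0.17, 1.92], [-2.96, 2.96]. Speed limits (rad/s): [2.39, 2.39, 3.14, 3.14, 3.14, 3.14, 3.14].

## Interface

Orientations are given as a unit quaternion [w, x, y, z].
In Python, from cell import env, kin, camera, calibration, job gives the robot as it stands. The module is installed in compiled form; this text tells all that it offers. Calls block until the motion is done:
- env.reach(position, orientation): joint-space move of the TCP to a pose.
- env.movel(position, velocity=0.15, rot=None, stop_force=None): straight line of the TCP; rot=None keeps the orientation; velocity is the mean speed in m/s. With stop_force (N) it stops when the force on the tool has changed by that much, and returns True; else False.
- env.goto_joints(angles): joint-space move.
- env.grip(opening, f_grip=None): finger opening in m; f_grip is the grip in N (None keeps the last); returns when the fingers have stopped.
- env.dwell(seconds).
- kin.inverse_kinematics(position, orientation): joint angles nearest the present ones, or None.
- env.get_state(): the state.
- camera(name): name is "scene" or "top" or "wrist"; returns (picture, depth): 384x512x3 uint8, blue, green, red; 384x512 float32, m along the optical axis (not along the pixel's ray), 0 where there is no reading.
- calibration(name): a dict with "fx", "fy", "cx", "cy" (pixels), "rvec" (rotation vector, rad) and "tvec" (3), from world to camera coordinates, as OpenCV has them. Camera axes: x right, y down, z forward; pixel columns grow to the right and rows downward; lengths in m; the calibration is good to about 2 mm. A picture is of the moment at which its call begins: read the wrist's pose just before it. calibration takes no time and is no camera call; for the wrist camera it gives the pose at the moment of the call.
A pose or a line that the arm cannot do raises env.PlanningError and nothing moves.
- job.job_done(): hands the job in, once; it reports no verdict.
The state is a dict: "time": time; "qpos": joint angles; "joint_velocities": joint speeds; "joint_torque": joint torques, N m; "tcp_pos": TCP position; "orientation": TCP orientation; "force": force on the tool from outside, world axes, zero at the start; "torque": the same for the moment, N m; "opening": finger opening in m.
Only numpy, scipy, OpenCV 4.12 (cv2) and the standard library are available. Lean on these libraries where they do the work, as an engineer would, in place of code of your own. Each camera call takes 0.05 s, during which the arm holds its last target.

## Working session

There is one attempt and no reset: what is moved stays moved. The work goes in short steps, each a Python script; the robot and the scene stay as the last script left them, time stands still between calls to the robot, and variables do not carry over. Pictures are saved under pics/ and viewed, and the job is handed in when it is done.

```bash
ls; mkdir -p pics
python3 - <<'E'
from cell import env,kin,camera,calibration,job
import cv2,numpy as np
s=env.get_state();print(s['time'],s['tcp_pos'],s['orientation'],s['opening'],env.nose_length)
for n in("top","scene"):
    p,d=camera(n);cv2.imwrite(f'pics/{n}0.png',p);np.save(f'pics/{n}0.npy',d);c=calibration(n);print(n,c)
    np.save(f'pics/{n}c.npy',c,allow_pickle=True)
E
```

```text
pics
0.0 [ 0.27244214 -0.61706426  0.30292771] [-8.83209670e-04  9.78464269e-01  2.06414219e-01 -2.54651299e-04] 0.08550839442806532 0.0726
top {'fx': 380.0980355869014, 'fy': 380.0980355869014, 'cx': 254.59890160534584, 'cy': 192.8967307650195, 'rvec': array([ 2.10298195, -2.14798908,  0.18230289]), 'tvec': array([0.12128987, 0.56389888, 1.22379046])}
scene {'fx': 474.76661052814194, 'fy': 474.76661052814194, 'cx': 250.92980784098503, 'cy': 194.62075627373767, 'rvec': array([ 2.21908592,  1.19260473, -0.43763287]), 'tvec': array([-0.41138464, -0.2811855 ,  1.80057809])}
```

View pics/top0.png

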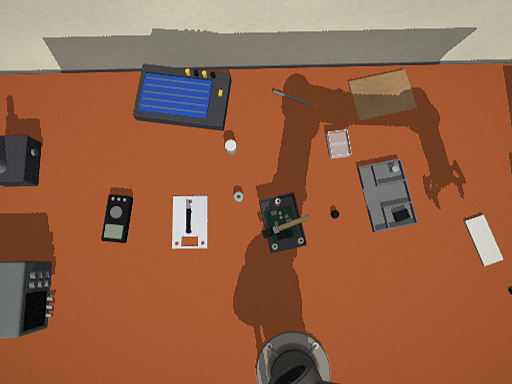

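View pics/scene0.png

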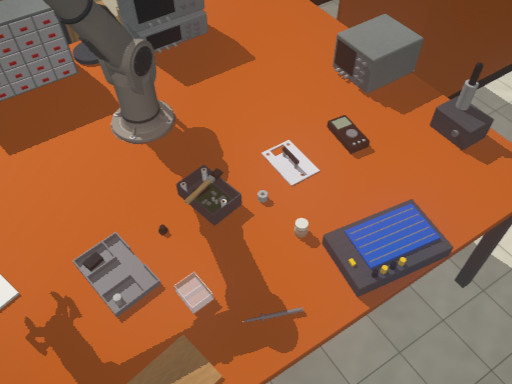

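```bash
cat > h.py <<'E'
import cv2,numpy as np
def proj(c,P):
    p,_=cv2.projectPoints(np.asarray(P,float).reshape(-1,1,3),c['rvec'],c['tvec'],np.array([[c['fx'],0,c['cx']],[0,c['fy'],c['cy']],[0,0,1.]]),None);return p[:,0]
def ray(c,uv,z):
    R=cv2.Rodrigues(np.asarray(c['rvec']))[0];o=-R.T@c['tvec'];out=[]
    for u,v in np.atleast_2d(uv):
        d=R.T@np.array([(u-c['cx'])/c['fx'],(v-c['cy'])/c['fy'],1]);out.append(o+d*(z-o[2])/d[2])
    return np.array(out)
def cloud(c,d):
    R=cv2.Rodrigues(np.asarray(c['rvec']))[0]
    v,u=np.mgrid[:d.shape[0],:d.shape[1]]
    X=np.stack([(u-c['cx'])/c['fx']*d,(v-c['cy'])/c['fy']*d,d],-1)-np.asarray(c['tvec'])
    return X@R
E
python3 - <<'E'
import sys;sys.path.insert(0,'.')
from h import *
c=np.load('pics/topc.npy',allow_pickle=True).item()
print(proj(c,[[0,0,0],[.273,-.617,.3],[.5,0,0],[.5,.3,0]]))
p=cv2.imread('pics/top0.png');cv2.imwrite('pics/topz.png',cv2.resize(p[130:270,160:435],(800,407),interpolation=cv2.INTER_CUBIC))
d=np.load('pics/top0.npy');X=cloud(c,d)
for n,(u,v) in dict(meter=(117,220),cover=(183,230),case=(283,222),brushh=(305,217),tray=(390,205),base=(290,350)).items(): print(n,X[v,u].round(3))
E
```

```text
[[292.27041655 368.03852478]
 [539.52625453 282.26176775]
 [286.77466157 213.71577755]
 [199.94766448 215.56735869]]
meter [0.487 0.575 0.031]
cover [0.451 0.357 0.007]
case [0.47  0.015 0.011]
brushh [ 0.479 -0.053  0.07 ]
tray [ 0.519 -0.349  0.025]
base [0.068 0.01  0.058]
```

View pics/topz.png

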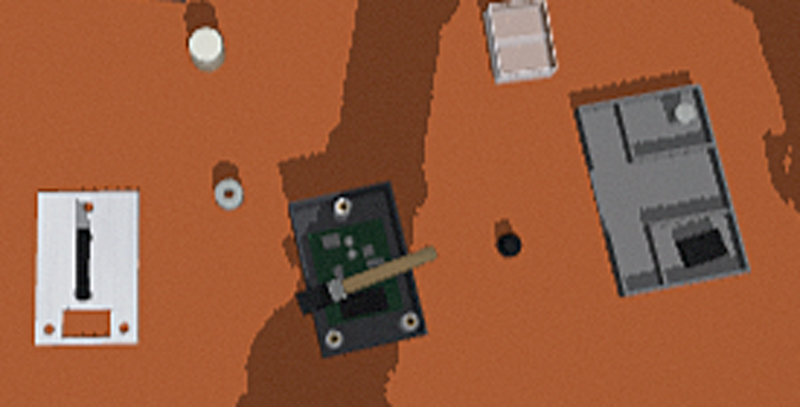

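```bash
cat >> h.py <<'E'
def q(psi): return np.array([0,np.cos(psi/2),np.sin(psi/2),0])
E
python3 - <<'E'
from cell import env,kin,camera,calibration,job
from h import *
from scipy.spatial.transform import Rotation as Ro
s=env.get_state();w=s['orientation'];Rt=Ro.from_quat([w[1],w[2],w[3],w[0]]).as_matrix()
c=calibration('wrist');R=cv2.Rodrigues(c['rvec'])[0];o=-R.T@c['tvec'];print(c,'cam in tool',Rt.T@(o-s['tcp_pos']));print((Rt.T@R.T).round(3))
for n,p in dict(tray=(.50,-.36,.33),case=(.48,0,.33),cover=(.46,.36,.3)).items():
  for a in (12,-168,108,-72,0,180):
    j=kin.inverse_kinematics(np.array(p),q(np.radians(a)));print(n,a,None if j is None else np.round(j,2))
E
```

```text
{'fx': 297.72136116194537, 'fy': 297.72136116194537, 'cx': 256.5652295639798, 'cy': 198.7182181833582, 'rvec': array([-2.39721486,  1.56224529,  0.25585648]), 'tvec': array([-0.67325391, -0.04037771,  0.38013544])} cam in tool [ 0.08184764 -0.00085132 -0.0692729 ]
[[-0.    -0.949 -0.317]
 [ 1.    -0.    -0.   ]
 [-0.    -0.317  0.949]]
tray 12 [ 0.54  0.36 -0.03  1.67  0.01  1.11 -0.85]
tray -168 [ 1.01  0.44 -0.66  1.64  0.29  1.17  2.06]
tray 108 [ 0.81  0.38 -0.37  1.65  0.15  1.13  0.71]
tray -72 [ 0.33  0.36  0.25  1.69 -0.1   1.1  -2.22]
tray 0 [ 0.52  0.36  0.01  1.67 -0.    1.11 -1.05]
tray 180 [ 0.99  0.43 -0.62  1.64  0.27  1.16  1.87]
case 12 [ 0.29  0.16 -0.46  1.95  0.08  1.05 -1.57]
case -168 [ 0.62  0.22 -0.85  1.93  0.19  1.07  1.48]
case 108 [ 0.44  0.18 -0.64  1.94  0.12  1.06  0.07]
case -72 [-1.21  0.3   1.32  2.03 -0.33  1.06 -2.56]
case 0 [ 0.27  0.16 -0.44  1.95  0.08  1.05 -1.78]
case 180 [ 0.61  0.21 -0.83  1.93  0.18  1.07  1.27]
cover 12 [ 0.06  0.6  -1.18  1.73  0.59  1.22 -2.63]
cover -168 [-0.01  0.53 -1.04  1.73  0.5   1.17  0.59]
cover 108 [-0.04  0.51 -0.98  1.73  0.46  1.15 -0.85]
cover -72 [ 0.07  0.6  -1.18  1.73  0.59  1.22  2.19]
cover 0 [ 0.08  0.62 -1.21  1.73  0.61  1.23 -2.86]
cover 180 [-0.01  0.53 -1.03  1.73  0.49  1.17  0.38]
```

Run:
```python
from cell import env,kin,camera,calibration,job
from h import *
def snap(n):
    c=calibration('wrist');p,d=camera('wrist');cv2.imwrite(f'pics/{n}.png',p);np.save(f'pics/{n}.npy',d);np.save(f'pics/{n}c.npy',c,allow_pickle=True)
env.reach(np.array([.53,-.35,.30]),q(np.radians(12)));snap('wtray');print(env.get_state()['time'])
env.reach(np.array([.49,0.03,.30]),q(np.radians(108)));snap('wcase');print(env.get_state()['time'])
```

```text
1.5333
3.0083
```

View pics/wtray.png

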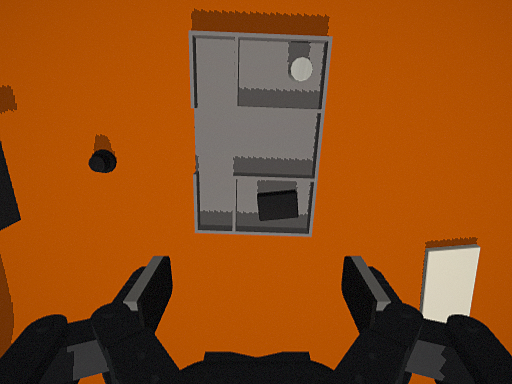

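View pics/wcase.png

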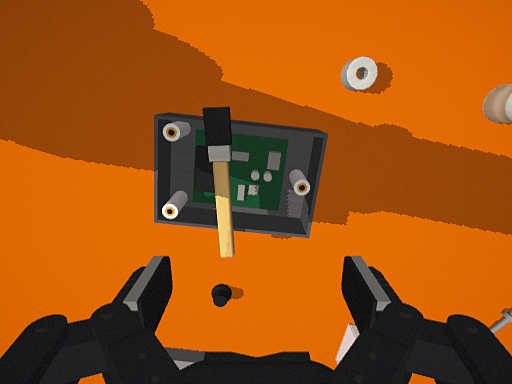

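Run:
```python
from h import *
p=cv2.imread('pics/wcase.png');print(p[131,172],p[211,170],p[200,222],p[187,301])
ph=cv2.cvtColor(p,cv2.COLOR_BGR2HSV)
for u,v in((172,131),(170,211),(301,187),(222,190),(224,240),(300,300)):print(ph[v,u])
a=cv2.resize(p[95:265,145:340],None,fx=4,fy=4,interpolation=cv2.INTER_NEAREST);cv2.imwrite('pics/z1.png',a[:600,:800])
p=cv2.imread('pics/wtray.png')
a=cv2.resize(p[25:245,180:340],None,fx=3.7*.73,fy=2.7,interpolation=cv2.INTER_NEAREST);cv2.imwrite('pics/z2.png',a[:600,:800])
```

```text
[24 13 14] [32 26 25] [114 201 240] [19 14 18]
[123 117  24]
[116  56  32]
[144  67  19]
[ 18 131 170]
[ 21 129 245]
[ 14 255 227]
```

View pics/z1.png

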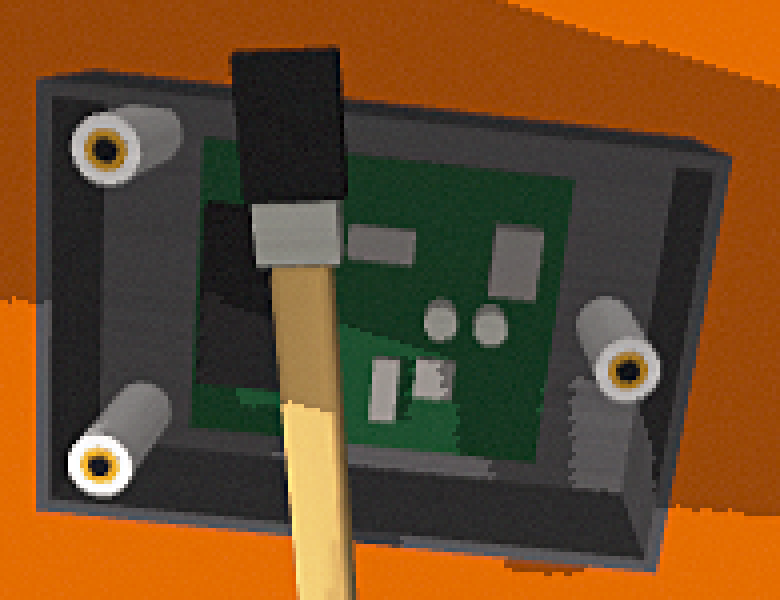

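View pics/z2.png

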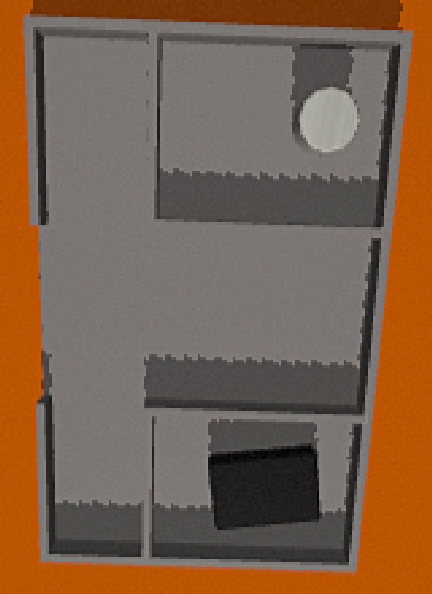

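Run:
```python
from h import *
c=np.load('pics/wcasec.npy',allow_pickle=True).item();p=cv2.imread('pics/wcase.png');hs=cv2.cvtColor(p,cv2.COLOR_BGR2HSV)
m=cv2.inRange(hs,(17,160,80),(28,255,255));m[:, :150]=0
n,l,st,ce=cv2.connectedComponentsWithStats(cv2.morphologyEx(m,cv2.MORPH_CLOSE,np.ones((7,7))))
for i in range(1,n):
    if st[i,4]>15:print(st[i],ce[i],ray(c,ce[i],.055)[0])
# brush handle bright top
m=cv2.inRange(hs,(15,80,100),(25,160,255));n,l,st,ce=cv2.connectedComponentsWithStats(m)
k=1+np.argmax(st[1:,4]);mm=l==k;print('handle',st[k],ce[k])
for v in (165,175,185,200,215,230,245,250,253,255,257,259):
    u=np.where(mm[v])[0];print(v,u.min() if len(u) else None,u.max() if len(u) else None, p[v,205:236:1,2].tolist() if v in(175,215,245) else '')
cv2.imwrite('pics/z3.png',cv2.resize(p[225:265,195:255],None,fx=10,fy=10,interpolation=cv2.INTER_NEAREST))
c2=np.load('pics/wtrayc.npy',allow_pickle=True).item()
uv=np.array([(25,16),(412,32),(355,572),(43,562)])/2.7+[180,25]-.3
W=ray(c2,uv,.022);print(W);
for i in range(4):print(np.linalg.norm(W[i]-W[(i+1)%4]))
```

```text
[166 128  11  10  77] [170.93506494 132.06493506] [0.39106352 0.04928489 0.055     ]
[297 184  10   8  63] [301.57142857 187.36507937] [0.54080666 0.03473139 0.055     ]
[165 207   9   9  58] [169.27586207 211.        ] [ 0.40839841 -0.03693113  0.055     ]
handle [ 213  161   22   96 1379] [223.19506889 207.38071066]
165 213 227 
175 214 228 [36, 39, 43, 35, 39, 40, 33, 26, 73, 149, 160, 162, 168, 163, 165, 166, 167, 167, 170, 171, 174, 164, 154, 108, 55, 19, 21, 18, 24, 21, 20]
185 214 228 
200 216 229 
215 218 230 [43, 45, 42, 39, 42, 41, 41, 41, 35, 45, 31, 14, 255, 251, 242, 243, 243, 243, 242, 242, 242, 240, 241, 247, 207, 139, 98, 52, 34, 44, 45]
230 218 231 
245 220 232 [229, 230, 229, 229, 229, 230, 228, 230, 230, 230, 230, 228, 229, 229, 212, 250, 245, 243, 244, 244, 245, 237, 227, 225, 227, 237, 200, 143, 82, 167, 239]
250 221 233 
253 220 233 
255 221 233 
257 None None 
259 None None 
[[ 0.66020193 -0.25195993  0.022     ]
 [ 0.6854211  -0.39863074  0.022     ]
 [ 0.45934286 -0.43725967  0.022     ]
 [ 0.43409623 -0.2912364   0.022     ]]
0.14882315699948614
0.2293546775103951
0.1481897016366488
0.22949167480438512
```

View pics/z3.png

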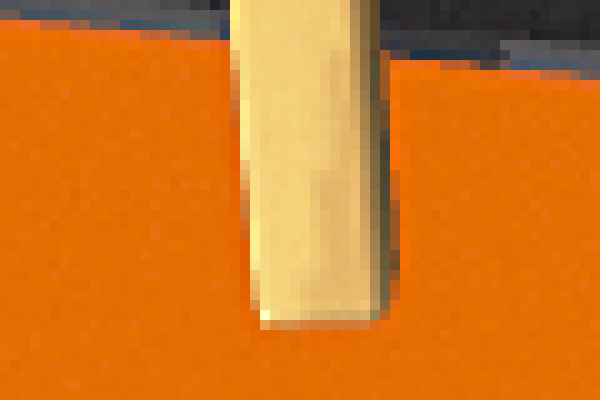

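```bash
cat > poses.py <<'E'
from h import *
c=np.load('pics/wcasec.npy',allow_pickle=True).item()
T=np.array([[.5408,.0347],[.3911,.0493],[.4084,-.0369]])
M=np.array([[.072,0],[-.072,.044],[-.072,-.044]])
def fit(M,T):
    A=M-M.mean(0);B=T-T.mean(0)
    th=np.arctan2((A[:,0]*B[:,1]-A[:,1]*B[:,0]).sum(),(A*B).sum());R=np.array([[np.cos(th),-np.sin(th)],[np.sin(th),np.cos(th)]])
    t=T.mean(0)-R@M.mean(0);return t,th,np.abs(T-(M@R.T+t)).max()
ct,cth,cr=fit(M,T)
W=np.array([[.6602,-.2520],[.6854,-.3986],[.4593,-.4373],[.4341,-.2912]])
tt,tth,tr=fit(np.array([[.115,.075],[.115,-.075],[-.115,-.075],[-.115,.075]]),W)
sy=.075-.004-.022
slot=tt+sy*np.array([-np.sin(tth),np.cos(tth)])
e=ray(c,[(226.2,256.6),(216.5,107.3),(220.8,175)],.069)
bm=(e[0]+e[1])/2;bd=e[1]-e[0];byaw=np.arctan2(bd[1],bd[0])
if __name__=='__main__':
    print('case',ct,np.degrees(cth),cr);print('tray',tt,np.degrees(tth),tr,'slot',slot)
    print('brush',bm,np.degrees(byaw),np.linalg.norm(bd),e)
    d2=e[2]-e[0];print(np.degrees(np.arctan2(d2[1],d2[0])))
E
python3 poses.py
```

```text
case [0.47029261 0.02044656] 11.40677547422982 8.725089570421618e-05
tray [ 0.55975  -0.344775] 9.773041084746929 0.0009073605586280564 slot [ 0.55143245 -0.29648609]
brush [0.45786846 0.0115777  0.069     ] 109.24123733831465 0.16242121411626156 [[ 0.48463111 -0.06509644  0.069     ]
 [ 0.43110581  0.08825183  0.069     ]
 [ 0.45311433  0.02488876  0.069     ]]
109.30250667397532
```

Run:
```python
from cell import env,kin,camera,calibration,job
from poses import *
env.grip(.05,40)
o=q(byaw)
env.reach(np.array([bm[0],bm[1],.20]),o)
print(env.get_state()['force'])
h=env.movel(np.array([bm[0],bm[1],.062+.0665]),velocity=.08,stop_force=15);s=env.get_state();print(h,s['tcp_pos'],s['opening'])
env.grip(0.0,40);s=env.get_state();print(s['time'],s['opening'],s['force'])
env.movel(np.array([bm[0],bm[1],.16]),velocity=.05);s=env.get_state();print(s['time'],s['opening'],s['force'],s['torque'])
env.movel(np.array([bm[0],bm[1],.24]),velocity=.15)
c=calibration('wrist');p,d=camera('wrist');cv2.imwrite('pics/w3.png',p)
```

```text
[0.12458065 1.35678907 0.36434145]
False [0.45821311 0.0116572  0.12887761] 0.0501519353833558
5.4 0.01492116401896222 [-0.48715321 -0.47856933  5.81411962]
6.1833 0.01481701073750378 [ 0.72715651 -0.38313544 -0.46303259] [ 0.01149479 -0.00812018 -0.03658887]
```

View pics/w3.png

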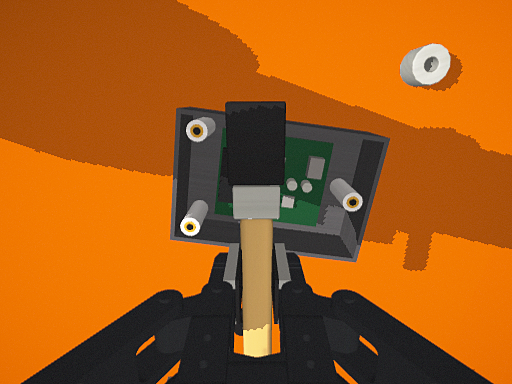

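Run:
```python
from cell import env,kin,camera,calibration,job
from poses import *
o=q(tth)
env.reach(np.array([slot[0],slot[1],.20]),o)
s=env.get_state();print(s['time'],s['opening'],s['tcp_pos'])
env.movel(np.array([slot[0],slot[1],.10]),velocity=.12)
env.dwell(.2)
h=env.movel(np.array([slot[0],slot[1],.011+.0665]),velocity=.03,stop_force=5);s=env.get_state();print(h,s['tcp_pos'],s['force'],s['opening'],s['time'])
c=calibration('wrist');p,d=camera('wrist');cv2.imwrite('pics/w4.png',p);p,d=camera('top');cv2.imwrite('pics/t4.png',cv2.resize(p[120:260,330:440],None,fx=4,fy=4,interpolation=cv2.INTER_CUBIC))
```

```text
8.15 0.015027277356090945 [ 0.55169842 -0.29473478  0.19955046]
True [ 0.55108766 -0.2963177   0.078092  ] [-1.06655118  1.7848606   5.51725487] 0.014788398399554004 10.025
```

View pics/w4.png

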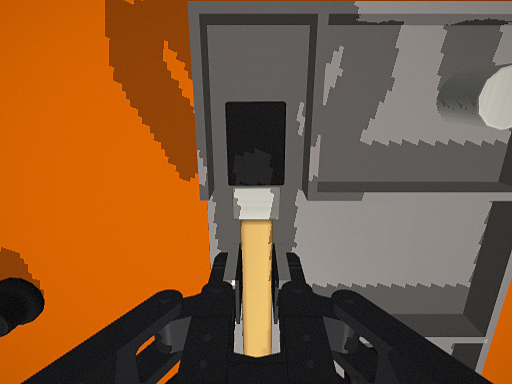

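View pics/t4.png

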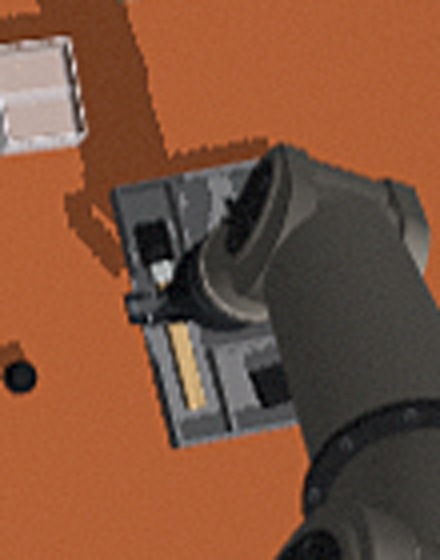

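The brush sits centrally in the compartment: the head spans about (225–286, 102–185) between the walls. I'll let go of it and look at it again, then look at the cover.

Run:
```python
from cell import env,kin,camera,calibration,job
from poses import *
def snap(n):
    c=calibration('wrist');p,d=camera('wrist');cv2.imwrite(f'pics/{n}.png',p);np.save(f'pics/{n}.npy',d);np.save(f'pics/{n}c.npy',c,allow_pickle=True)
env.grip(.04);env.movel(np.array([slot[0],slot[1],.20]),velocity=.12)
x=np.array([np.cos(tth),np.sin(tth)]);
snap('w5')
env.reach(np.array([.44,.357,.28]),q(np.radians(180)));snap('wcov');s=env.get_state();print(s['time'],s['qpos'].round(2))
```

```text
14.1417 [-0.11  0.46 -0.88  1.8   0.41  1.07  0.43]
```

View pics/w5.png

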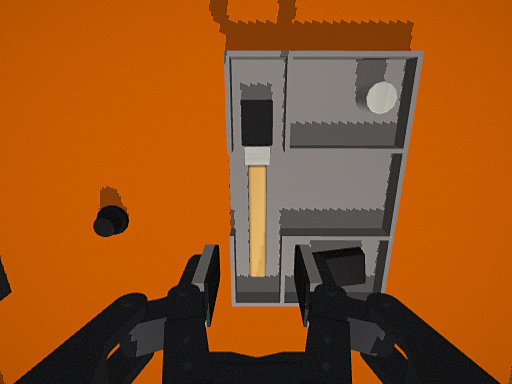

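View pics/wcov.png

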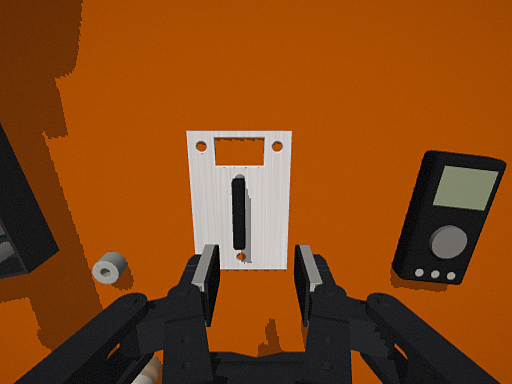

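Run:
```python
from poses import *
c5=np.load('pics/w5c.npy',allow_pickle=True).item()
e=ray(c5,[(257,100),(258,276.5)],.018)[:,:2];m=e.mean(0)-slot;xx=np.array([np.cos(tth),np.sin(tth)]);print('brush in slot',m@xx,m@np.array([-xx[1],xx[0]]),np.degrees(np.arctan2(*(e[0]-e[1])[::-1]))-np.degrees(tth),np.linalg.norm(e[0]-e[1]))
c=np.load('pics/wcovc.npy',allow_pickle=True).item();p=cv2.imread('pics/wcov.png');hs=cv2.cvtColor(p,cv2.COLOR_BGR2HSV)
m=cv2.inRange(hs,(0,150,100),(25,255,255))
n,l,st,ce=cv2.connectedComponentsWithStats(m)
for i in range(1,n):
    if 15<st[i,4]<3000:print(st[i],ce[i],ray(c,ce[i],.002)[0])
w=cv2.inRange(hs,(0,0,150),(180,70,255));w[:,:180]=0;w[:,310:]=0;w[270:]=0
blk=cv2.inRange(p,(0,0,0),(60,60,60))[170:255,222:260]
n,l,st,ce=cv2.connectedComponentsWithStats(blk);k=1+np.argmax(st[1:,4]);print(st[k],ce[k]+[222,170])
cv2.imwrite('pics/z5.png',cv2.resize(p[122:277,180:300],None,fx=3.8,fy=3.8,interpolation=cv2.INTER_NEAREST))
```

```text
brush in slot -0.0014157154757008887 0.0008198049634072929 0.35479421562646607 0.16294634541713643
[ 215  138   49   27 1297] [239.37085582 151.01850424] [0.41652345 0.33675891 0.002     ]
[197 142   9   9  66] [201.16666667 146.18181818] [0.41079563 0.29253778 0.002     ]
[272 142  10   9  66] [276.92424242 146.39393939] [0.41126285 0.38045438 0.002     ]
[237 253   9   7  41] [241.09756098 256.14634146] [0.55465316 0.33613563 0.002     ]
[108 344  12  13  35] [113.85714286 349.34285714] [0.70948329 0.14502051 0.002     ]
[394 344  14  15  39] [400.51282051 350.82051282] [0.7129946  0.56905739 0.002     ]
[153 350  10  34 134] [159.18656716 363.85820896] [0.73734657 0.20912569 0.002     ]
[351 350  31  34 604] [361.60927152 370.50827815] [0.75093478 0.51564722 0.002     ]
[ 10   8  13  72 874] [238.37185355 212.63043478]
```

View pics/z5.png

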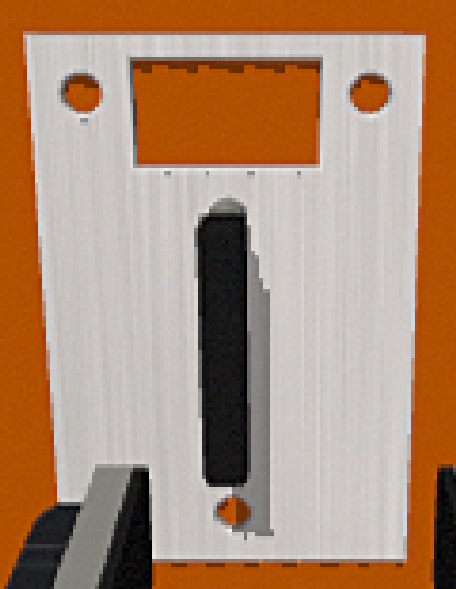

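```bash
cat >> poses.py <<'E'
Hc=np.array([[.55465,.33614],[.41126,.38045],[.41080,.29254]])
ht,hth,hr=fit(M,Hc)
E
python3 - <<'E'
from cell import env,kin,camera,calibration,job
from poses import *
print('cover',ht,np.degrees(hth),hr)
cc=np.load('pics/wcovc.npy',allow_pickle=True).item();print('bar',ray(cc,[(238.6,213.9)],.042))
th=cth-hth;R=np.array([[np.cos(th),-np.sin(th)],[np.sin(th),np.cos(th)]])
s=env.get_state();t0=s['tcp_pos'];v=ct+R@(t0[:2]-ht)
env.reach(np.array([v[0],v[1],t0[2]+.053]),q(np.pi+th))
c=calibration('wrist');p,d=camera('wrist');cv2.imwrite('pics/w6.png',p);np.save('pics/w6c.npy',c,allow_pickle=True)
hs=cv2.cvtColor(p,cv2.COLOR_BGR2HSV)
m=cv2.inRange(hs,(17,160,80),(28,255,255))
n,l,st,ce=cv2.connectedComponentsWithStats(cv2.morphologyEx(m,cv2.MORPH_CLOSE,np.ones((7,7))))
for i in range(1,n):
    if st[i,4]>15:print(st[i],ce[i],ray(c,ce[i],.055)[0])
print(env.get_state()['time'])
E
```

```text
cover [0.48290322 0.33630283] -0.17627857304253408 0.00025287897899162193
bar [[0.47952999 0.33681605 0.042     ]]
[196 142   9   8  57] [200.15789474 145.36842105] [ 0.40850633 -0.03713329  0.055     ]
[272 142   9   8  60] [276.  145.5] [0.39097425 0.0490779  0.055     ]
[237 253   7   6  38] [240.  255.5] [0.54065072 0.03456786 0.055     ]
15.4417
```

View pics/w6.png

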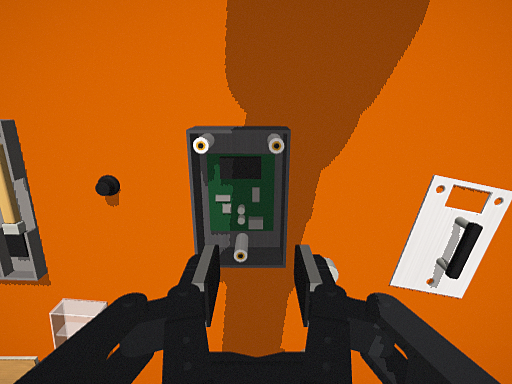

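Run:
```python
from cell import env,kin,camera,calibration,job
from poses import *
def st(m):
    s=env.get_state();print(m,s['time'],s['tcp_pos'].round(4),round(s['opening'],4),s['force'].round(2),s['torque'].round(2))
o=q(np.pi+hth)
env.grip(.06)
env.reach(np.array([ht[0],ht[1],.18]),o);env.dwell(.2)
h=env.movel(np.array([ht[0],ht[1],.088]),velocity=.06,stop_force=15);st(h)
env.grip(0.,100);st('grip')
env.movel(np.array([ht[0],ht[1],.11]),velocity=.04);st('lift')
env.movel(np.array([ht[0],ht[1],.26]),velocity=.12);env.dwell(.3);st('up')
c=calibration('wrist');p,d=camera('wrist');cv2.imwrite('pics/w7.png',p);np.save('pics/w7c.npy',c,allow_pickle=True);np.save('pics/w7.npy',d)
p,d=camera('scene');cv2.imwrite('pics/s7.png',p)
```

```text
False 18.9583 [0.4831 0.3365 0.0884] 0.06 [-0.42 -0.63  0.16] [ 0.    0.01 -0.01]
grip 19.45 [0.483  0.3363 0.0884] 0.0123 [-0.71 -2.14  4.71] [-0.34  0.2  -0.05]
lift 20.15 [0.4829 0.3362 0.11  ] 0.0123 [ 0.26 -0.66 -2.97] [0.02 0.1  0.03]
up 21.85 [0.4828 0.3363 0.2597] 0.0123 [-0.41  0.07 -3.18] [ 0.01  0.03 -0.04]
```

View pics/w7.png

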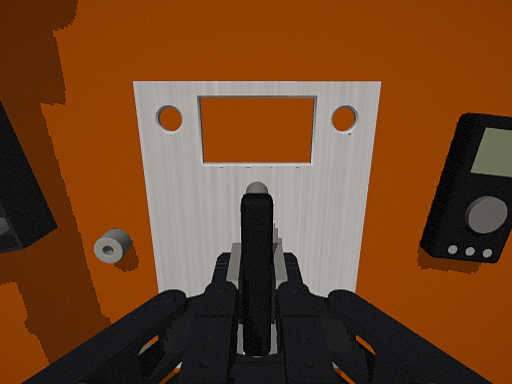

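View pics/s7.png

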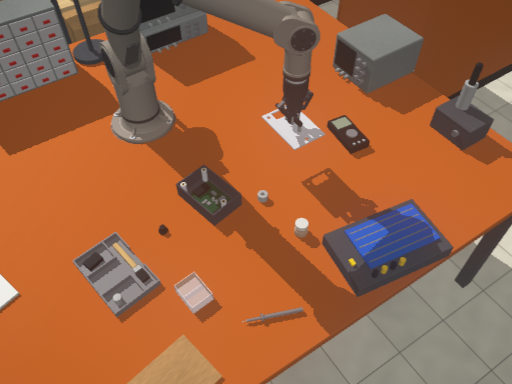

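The cover is lifted with holes near (170,118) and (344,118). I'll check its in-hand pose and tilt from this view.

```bash
cat > chk.py <<'E'
from poses import *
def inhand(n,zu):
    c=np.load(f'pics/{n}c.npy',allow_pickle=True).item();p=cv2.imread(f'pics/{n}.png');d=np.load(f'pics/{n}.npy');X=cloud(c,d)
    w=cv2.inRange(p,(140,140,140),(255,255,255));w[:, :130]=0;w[:,385:]=0;w[275:]=0;w=cv2.erode(w,np.ones((5,5)))
    P=X[w>0];P=P[np.abs(P[:,2]-zu-.004)<.03]
    A=np.c_[P[:,:2],np.ones(len(P))];k=np.linalg.lstsq(A,P[:,2],rcond=None)[0];r=np.abs(A@k-P[:,2]);ok=r<.003
    k=np.linalg.lstsq(A[ok],P[ok,2],rcond=None)[0];print('plane slope',k[:2].round(4),'z at ctr',k@[*P[:,:2].mean(0),1],P[:,:2].mean(0),ok.sum())
    return c,p,k
E
python3 - <<'E'
from chk import *
c,p,k=inhand('w7',.1716)
hs=cv2.cvtColor(p,cv2.COLOR_BGR2HSV);m=cv2.inRange(hs,(0,150,90),(25,255,255))
n,l,st,ce=cv2.connectedComponentsWithStats(m)
for i in range(1,n):
    if 200<st[i,4]<2000 and st[i,1]<140:print(st[i],ce[i],ray(c,ce[i],.1736)[0])
print('expect b,c',Hc[1:],'bar ctr')
E
```

```text
plane slope [-0.0015 -0.0003] z at ctr 0.17461067702608504 [0.44506063 0.33703045] 26596
[160 107  22  24 400] [170.315  118.5625] [0.41051841 0.29385793 0.1736    ]
[332 107  22  24 398] [342.82914573 118.75125628] [0.41090073 0.38098346 0.1736    ]
expect b,c [[0.41126 0.38045]
 [0.4108  0.29254]] bar ctr
```

Run:
```python
from cell import env,kin,camera,calibration,job
from poses import *
def st(m):
    s=env.get_state();print(m,s['time'],s['tcp_pos'].round(4),s['orientation'].round(4),round(s['opening'],4),s['force'].round(2))
def snap(n):
    c=calibration('wrist');p,d=camera('wrist');cv2.imwrite(f'pics/{n}.png',p);np.save(f'pics/{n}.npy',d);np.save(f'pics/{n}c.npy',c,allow_pickle=True)
T2=np.array([[.54065,.03457],[.39097,.04908],[.40851,-.03713]])
t,th,r=fit(M,(T+T2)/2);print(t,np.degrees(th),r)
g=t-np.array([-np.sin(th),np.cos(th)])*.0007
o=q(np.pi+th)
env.reach(np.array([g[0],g[1],.26]),o);env.dwell(.3);st('over');print(o)
h=env.movel(np.array([g[0],g[1],.19]),velocity=.06);env.dwell(.2)
h=env.movel(np.array([g[0],g[1],.160]),velocity=.03,stop_force=8);env.dwell(.4);st(h)
snap('w8')
p,d=camera('scene');cv2.imwrite('pics/s8.png',p[100:300,100:300].repeat(3,0).repeat(3,1));p,d=camera('top');cv2.imwrite('pics/t8.png',p[150:300,200:440].repeat(3,0).repeat(3,1))
```

```text
[0.47026134 0.02036444] 11.442203325664469 0.00010536375397762754
over 23.4583 [0.4705 0.0205 0.2601] [ 1.000e-04 -1.004e-01  9.949e-01  2.000e-04] 0.0123 [ 0.14  0.41 -2.79]
[ 0.         -0.09968622  0.99501892  0.        ]
False 26.525 [0.4704 0.0197 0.16  ] [ 1.00e-04 -9.96e-02  9.95e-01 -0.00e+00] 0.0123 [-0.62 -0.77 -2.76]
```

View pics/w8.png

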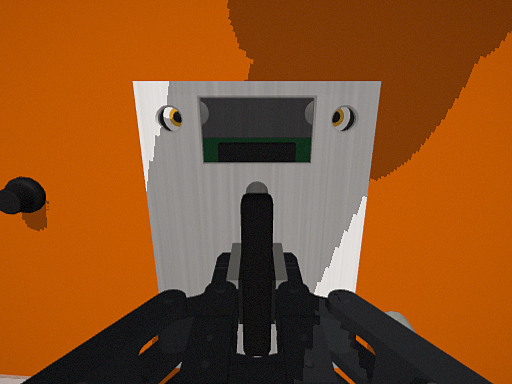

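View pics/s8.png

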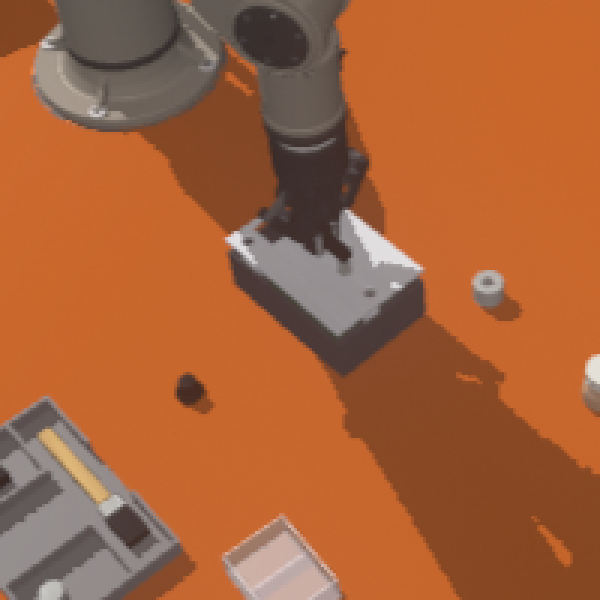

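Run:
```python
from chk import *
c,p,k=inhand('w8',.0712)
a=cv2.resize(p[100:137,150:365],None,fx=3.7,fy=3.7,interpolation=cv2.INTER_NEAREST);cv2.imwrite('pics/z8.png',a)
hs=cv2.cvtColor(p,cv2.COLOR_BGR2HSV)
m=cv2.inRange(hs,(17,130,60),(28,255,255));m[:100]=0;m[140:]=0;print(*[ (np.argwhere(m[:,s:e]).mean(0)+[0,s])[::-1] for s,e in((150,200),(320,365))])
# expected pixel positions, both from model
t,th=ct,cth;R=np.array([[np.cos(th),-np.sin(th)],[np.sin(th),np.cos(th)]])
print('threads proj',proj(c,np.c_[T[1:],[.055]*2]))
```

```text
plane slope [-0.001  -0.0003] z at ctr 0.07502074575260274 [0.42218686 0.02197343] 10522
[173.66292135 117.56179775] [339.10843373 117.60240964]
threads proj [[334.20479086 116.56734912]
 [178.66310959 116.3720913 ]]
```

View pics/z8.png

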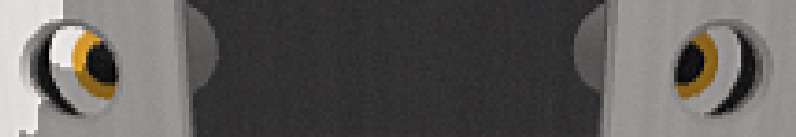

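Run:
```python
from chk import *
c=np.load('pics/w8c.npy',allow_pickle=True).item()
H=ray(c,[(342.8,118.7),(170.3,118.6)],.073)[:,:2];print(H,H-T[1:], 'threads seen',ray(c,[(336.3,116.8),(177.7,116.8)],.055))
```

```text
[[ 0.39120954  0.049246  ]
 [ 0.40850951 -0.03666334]] [[ 1.09538876e-04 -5.40007703e-05]
 [ 1.09508566e-04  2.36661341e-04]] threads seen [[ 0.39098789  0.05049654  0.055     ]
 [ 0.40874055 -0.03740658  0.055     ]]
```

View pics/t8.png

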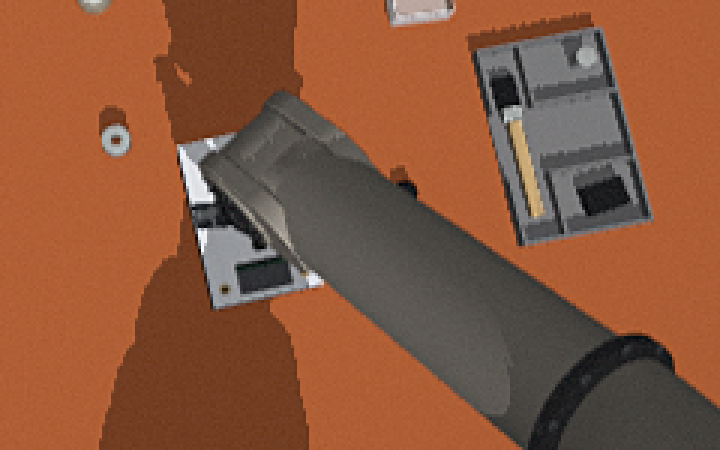

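Holes b and c line up within about 1.5 mm. The plate is level, its underside is about 16 mm above the rim, the brush is still flat in the compartment, and the bystanders look undisturbed. I'm handing in.

Run:
```python
from cell import env,job
s=env.get_state();print(s['time'],s['tcp_pos'],s['opening'],s['force'],abs(s['joint_velocities']).max())
print(job.job_done())
```

```text
26.675 [0.47039216 0.01964099 0.15999616] 0.012377344758781442 [-0.48053009 -0.38742314 -2.22841882] 0.001080803889086165
the job is handed in; nothing more can be done
None
```

The job is handed in at 26.7 s. The brush lies released in the tray's long compartment, and the arm is holding the cover level over the case. No verdict is reported, so what follows rests on my own measurements.

- **Brush:** it is about 1.4 mm along, 0.8 mm across and 0.4° off the compartment's centre and axis. It looked unmoved in the last pictures.
- **Cover height and tilt:** by depth and arm pose, the underside is about 71 mm above the table, 16 mm above the rim. The plate tilts about 0.001 rad. The wrist force shows only the cover's weight, with no sign of contact.
- **Hole alignment:** holes b and c came out 0.1–0.3 mm from the threads as first measured. Against the threads partly seen through the holes they are 0.8–1.3 mm off, because part of each thread is hidden there. Both are within the 5 mm limit.
- **Hole a:** the gripper hid it in the last view, so its alignment is inferred from the rigid plate and the earlier view of all three holes.
- **Disagreement:** the handle bar's centre measured about 3 mm off the plate's middle along its length. I relied on the holes instead, since the grip point along the bar does not affect alignment.
- **Bystanders:** none looked moved in the last scene and top views. I judged this by eye and did not measure it; the meter was outside those last cropped views.

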